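Shut a row of flip-lid sample vials with the fingertips

TASK

The six flip-lid vials in the blue rack stand open and their pellets must not draw damp. Without picking anything up, sweep your fingertips along the row from the hinge side to fold all the lids over, then run lightly along their tops in touch, from the first vial to the last, until all six lids are pressed fully down. Be gentle, do not push the rack out of place or disturb the things round it, and finish with the hand clear.

Things in the scene. Friction and masses are not known exactly. Their poses are not given: they have to be found in the camera images.
- vial_rack: Loose blue rack, 246 mm long (own x), 62 wide (y), upper tier 46 high, about 0.9 kg. Origin: centre of underside. Six white 27 mm vials are fixed in it at x = -90, -54, -18, 18, 54, 90 mm, y = 0, rims at 67 mm; numbers 1 to 6 go from -x to +x. All lids hinge on the -x side of their vials: a sweep towards the rack's +x folds them over, one towards -x opens them wider.
- row_first (a point): Middle of the top face of vial 1's lid as it lies when shut, 71 mm above the rack's underside (fixed to the rack; the lid itself stands open at the start). Vial 1 is the one at the hinge-side end (-x end) of the row.
- row_last (a point): The same for vial 6, the last of the row (+x end), 180 mm from row_first. The tops of all shut lids lie on the line between the two.
- lid_1 (a joint): Opening angle of vial 1's lid, rad: 0 = fully shut, 1.57 = upright, 1.9 = stop. White disc, 28 mm wide, 4 thick, with a 6 mm thumb tab opposite the hinge; hinge axis along the rack's y, 16.5 mm to the -x side of the vial's axis, 4 mm below the shut lid's top. Open, it reaches up to 38 mm above the shut level. It stays where left; 0.005 N m moves it.
- lid_2 (a joint): Opening angle of vial 2's lid, rad: 0 = fully shut, 1.57 = upright, 1.9 = stop. White disc, 28 mm wide, 4 thick, with a 6 mm thumb tab opposite the hinge; hinge axis along the rack's y, 16.5 mm to the -x side of the vial's axis, 4 mm below the shut lid's top. Open, it reaches up to 38 mm above the shut level. It stays where left; 0.005 N m moves it.
- lid_3 (a joint): Opening angle of vial 3's lid, rad: 0 = fully shut, 1.57 = upright, 1.9 = stop. White disc, 28 mm wide, 4 thick, with a 6 mm thumb tab opposite the hinge; hinge axis along the rack's y, 16.5 mm to the -x side of the vial's axis, 4 mm below the shut lid's top. Open, it reaches up to 38 mm above the shut level. It stays where left; 0.005 N m moves it.
- lid_4 (a joint): Opening angle of vial 4's lid, rad: 0 = fully shut, 1.57 = upright, 1.9 = stop. White disc, 28 mm wide, 4 thick, with a 6 mm thumb tab opposite the hinge; hinge axis along the rack's y, 16.5 mm to the -x side of the vial's axis, 4 mm below the shut lid's top. Open, it reaches up to 38 mm above the shut level. It stays where left; 0.005 N m moves it.
- lid_5 (a joint): Opening angle of vial 5's lid, rad: 0 = fully shut, 1.57 = upright, 1.9 = stop. White disc, 28 mm wide, 4 thick, with a 6 mm thumb tab opposite the hinge; hinge axis along the rack's y, 16.5 mm to the -x side of the vial's axis, 4 mm below the shut lid's top. Open, it reaches up to 38 mm above the shut level. It stays where left; 0.005 N m moves it.
- lid_6 (a joint): Opening angle of vial 6's lid, rad: 0 = fully shut, 1.57 = upright, 1.9 = stop. White disc, 28 mm wide, 4 thick, with a 6 mm thumb tab opposite the hinge; hinge axis along the rack's y, 16.5 mm to the -x side of the vial's axis, 4 mm below the shut lid's top. Open, it reaches up to 38 mm above the shut level. It stays where left; 0.005 N m moves it.
- moisture_can_a: Loose closed white moisture can beside the rack on its +y side, 59 mm diameter, 38 mm high; origin: centre of its underside. Leave alone.
- sample_tin: Loose brass-coloured round tin beside the rack on its -y side, 84 mm diameter, 52 mm high; origin: centre of its underside. Leave alone.
- brass_weight_0: Loose brass knob weight beside the rack on its -y side, 30 mm diameter, 40 mm high; origin: centre of its underside. Leave alone.
- brass_weight_1: Loose smaller brass knob weight next to the other, 24 mm diameter, 32 mm high; origin: centre of its underside. Leave alone.
- moisture_can_c: Loose closed white moisture can to the right of the work, 53 mm diameter, 32 mm high; origin: centre of its underside. Leave alone.
- steel_ram_big: Loose plain steel cylinder lying on its side to the right of the work, 36 mm diameter, 106 mm long; origin: centre of its underside. Leave alone.
- sample_vial_0: Loose round sample vial with a black screw cap, to the right of the rack, 27 mm diameter, 66 mm high; origin: centre of its underside. Leave alone.

How it is judged:
On the way, in this order (a step that is already met when the one before it is completed fails the run):
1. the fingertips touch the first lid while it is folded down (under 0.15 rad) (contact force between the fingers and lid_1 above 0.2 N and value of joint lid_1 below 0.15 rad).
2. then, having run along the row, they touch the last lid while it is folded down (under 0.15 rad) (contact force between the fingers and lid_6 above 0.2 N and value of joint lid_6 below 0.15 rad).
At the end, for the whole second after the job is handed in: All six lids are shut (each under 0.09 rad, about 2.5 mm at the front edge), the rack stands flat and at rest within 30 mm of where it was, and the things round it are within 20 mm of where they were (value of joint each of lid_1, lid_2, lid_3, lid_4, lid_5, lid_6 below 0.09 rad and distance of vial_rack from where it was at the start of the episode below 0.03 m and angle between vial_rack's own z axis and vertical below 0.05 rad and height (world z) of vial_rack below 0.005 m and linear speed of vial_rack below 0.01 m/s and distance of each of moisture_can_a, sample_tin, brass_weight_0, brass_weight_1, moisture_can_c, steel_ram_big, sample_vial_0 from where it was at the start of the episode below 0.02 m); the robot touches nothing.
It fails at once if the rack is lifted (over 8 mm) or tipped (height (world z) of vial_rack above 0.008 m or angle between vial_rack's own z axis and vertical above 0.15 rad).
It fails at once if the rack is pushed more than 30 mm from its place (distance of vial_rack from where it was at the start of the episode above 0.03 m).
It fails at once if the fingers press on rack, vials or lids with more than 40 N (contact force between the fingers and vial_rack above 40 N).
It fails at once if a thing round the rack is pushed or lifted more than 20 mm (distance of any of moisture_can_a, sample_tin, brass_weight_0, brass_weight_1, moisture_can_c, steel_ram_big, sample_vial_0 from where it was at the start of the episode above 0.02 m).
It also fails if it takes over 50 s, if anything falls off the work surface, if the arm or the gripper's body presses on something with over 40 N, if the wrist force passes 120 N, or if a joint passes its speed limit or range.

ROBOT

A 6-joint arm with a two-finger parallel gripper is mounted at the origin on a cart in front of the work surface, level with it; the furniture and walls round the work are solid. World frame = base frame: x ahead of the robot, y to its left, z up, the work surface at z = 0. Lengths are in m, angles in rad, forces in N, time in s.
With the tool pointing down it reaches from about 0.4 to 0.825 m from the base axis. Payload 7 kg.
Tool frame: the origin (TCP) lies at the very end of the fingers, on their centre line; the grasp point (between the pads) lies grip_point_offset behind it (grip_point_offset is the distance from the TCP to the grasp point, in m); z points along the fingers, y is the line along which they close (so a half turn about z gives the same grasp; the last joint's range is limited). The gripper opens to 85 mm and grips with 20 to 120 N. Pads are 22 mm wide; open, the fingers measure 114 mm over their backs; the gripper's body (76 mm by 85 mm) begins 54 mm behind the grasp point. The pads swing forward as they close: fully open they stand 13 mm farther back than shut.
Start: joints at [1.582, 0.359, 0.012, 0, -1.224, -0.288], TCP at [0.184, 0.649, 0.231] pointing down, gripper open.
Joint ranges: [-3.07, 3.07], [-1.43, 2.12], [-1.02, 1.25], [-3.03, 1.67], [-3.05, -0], [-3.03, 3.03]. Speed limits (rad/s): [2.39, 2.39, 3.01, 3.14, 3.14, 3.14].

INTERFACE

Orientations are given as a unit quaternion [x, y, z, w].
In Python, from cell import * gives the robot as it stands.
- The arm moves only by the shell command python3 -m creep 'ROWS' [OPENING]. ROWS is JSON, a list of rows, each an object with "travel": the shift along the world's x, y, z in mm, a list of three; "dr": the turn, a rotation vector about the world's x, y, z in degrees, a list of three. In form: [{"travel": [x, y, z], "dr": [rx, ry, rz]}, ...]. A call has 1 to 10 rows; each row is the pose to reach, as a shift and turn from the pose commanded when the call began; what a row does not reach only later rows make up. A row lasts 1/10 s, in which the tool goes at most 50 mm and 8.59 degrees, less where a joint would pass 70% of its speed; a pose out of reach is approached as far as the arm can. A call with a gripper value outside its range is refused whole. OPENING is the finger opening in mm, from 0 to 85.4, set as the call begins (- or left out, the last holds). The fingers move at their own pace and stop on an object; the grip force is fixed at half the most. Time passes only in rows, so rows that repeat a pose let the fingers close. It gives the time, the measured TCP pose, the force, the opening and the grip force at its end, in the units of the state.
- observe(): the state, without advancing time (a new reading comes with each control period).
- capture(name): name is "scene" or "top" or "wrist"; returns (picture, depth): 384x512x3 uint8, blue, green, red; 384x512 float32, m along the optical axis (not along the pixel's ray), 0 where there is no reading.
- camera_info(name): a dict with "intrinsics" (3x3 intrinsics, pixels), "cam_to_world" (4x4, takes a point from camera to world coordinates); the wrist camera has in their place "T_tool_cam" (4x4, takes a point from camera to tool coordinates, whose origin is the TCP and whose axes are the flange's). Camera axes: x right, y down, z forward; pixel columns grow to the right and rows downward; lengths in m; the calibration is good to about 2 mm. A picture is of the moment at which its call begins: read the wrist's pose just before it. camera_info takes no time and is no camera call.
- close_job(): hands the job in; it is judged then, once.
The state is a dict: "t": time; "joint_pos": joint angles; "joint_velocities": joint speeds; "joint_torque": joint torques, N m; "ee_pos": TCP position; "tcp_rot": TCP orientation; "wrist_force": force on the tool from outside, world axes, zero at the start; "moment": the same for the moment, N m; "width": opening from 0.0 (shut) to 1.0 (fully open); "grasp_force": force on a finger pad.
Only numpy, scipy, OpenCV 4.12 (cv2) and the standard library are available. Lean on these libraries where they do the work, as an engineer would, in place of code of your own. Each camera call takes 0.05 s, during which the arm holds its last target. There are 200 camera calls.

## Working session

There is one attempt and no reset: what is moved stays moved. The work goes in short steps, Python scripts to look and compute and a shell command to move; the robot and the scene stay as the last step left them, time stands still between calls to the robot, and variables do not carry over. Pictures are saved under pics/ and viewed, at most 10 in all, crops included, and the job is handed in when it is done.

```bash
mkdir -p pics
python3 - <<'E'
from cell import *
import cv2,numpy as np
s=observe();print(s['t'],s['ee_pos'],s['tcp_rot'],s['width'])
for n in("top","scene"):
    p,d=capture(n);cv2.imwrite(f'pics/{n}.png',p);np.save(f'{n}.npy',d)
    c=camera_info(n);print(c['intrinsics'],c['cam_to_world'])
p=cv2.imread('pics/top.png');q=cv2.imread('pics/scene.png')
cv2.imwrite('pics/both.png',cv2.resize(np.vstack([p,q]),None,fx=.78,fy=.78))
E
```

```text
0.0 [0.18433308 0.64882711 0.2303464 ] [ 9.90430805e-01 -1.38007618e-01 -4.75663360e-05  8.45798303e-04] 1.00380786520408
[[401.73883709   0.         258.56362895]
 [  0.         401.73883709 191.18175965]
 [  0.           0.           1.        ]] [[ 0.0412009  -0.97072373  0.23663881  0.38265609]
 [-0.99914737 -0.03940069  0.01233352 -0.09189309]
 [-0.00264871 -0.2369452  -0.97151941  0.98253039]
 [ 0.          0.          0.          1.        ]]
[[382.60243159   0.         248.43913699]
 [  0.         382.60243159 196.43738262]
 [  0.           0.           1.        ]] [[ 0.85063634 -0.25865517  0.45772844  0.08108137]
 [-0.52544486 -0.38836406  0.75702117 -0.93538248]
 [-0.01804216 -0.88446077 -0.46626561  0.5733398 ]
 [ 0.          0.          0.          1.        ]]
```

View pics/top.png

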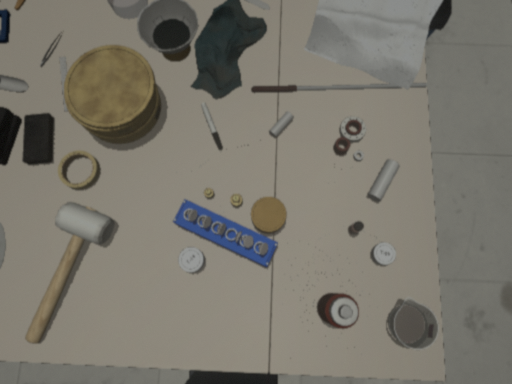

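View pics/scene.png

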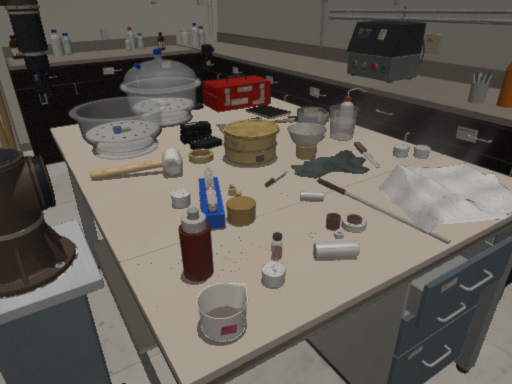

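Top view: the blue rack runs from about (182,210) to (273,257). The white can is at (191,260), the tin at (268,214) and the weights at (209,193) and (236,200). The can lies on +y, so rack +x points up-left and vial 1 is the lower-right one at about (262,247).

```bash
cat > h.py <<'E'
import numpy as np,cv2
from cell import *
def ray(uv,z,K,T):
    r=T[:3,:3]@np.linalg.solve(K,[uv[0],uv[1],1.]);o=T[:3,3];return o+r*(z-o[2])/r[2]
def cloud(d,K,T):
    v,u=np.indices(d.shape);P=np.stack([(u-K[0,2])/K[0,0]*d,(v-K[1,2])/K[1,1]*d,d],-1)
    return P@T[:3,:3].T+T[:3,3]
def bluemask(p):
    h=cv2.cvtColor(p,cv2.COLOR_BGR2HSV);return cv2.inRange(h,(105,130,50),(130,255,255))
E
python3 - <<'E'
from h import *
c=camera_info('top');K,T=c['intrinsics'],c['cam_to_world']
p=cv2.imread('pics/top.png');d=np.load('top.npy');W=cloud(d,K,T)
m=bluemask(p);m[:190]=0;m[275:]=0;m[:,:165]=0;m[:,290:]=0
print(m.sum()/255)
ok=(m>0)&(d>0);z=W[...,2][ok];print(np.percentile(z,[5,25,50,75,95]))
top=ok&(W[...,2]>.036)&(W[...,2]<.056);P=W[top][:,:2].astype(np.float32)
print('top-tier rect',cv2.minAreaRect(P))
r=cv2.minAreaRect(W[ok&(W[...,2]>.02)][:,:2].astype(np.float32));print(r)
# other items
for n,uv,zz in(('can',(191,260),.038),('tin',(268,214),.052),('w0',(236,200),.04),('w1',(209,193),.032)):
    print(n,ray(uv,zz,K,T),W[uv[1],uv[0]])
cv2.imwrite('pics/crop.png',cv2.resize(p[180:285,160:300],None,fx=5.5,fy=5.5,interpolation=cv2.INTER_CUBIC))
# high points (lids)
roi=np.zeros_like(m);roi[195:270,170:285]=1
hi=(roi>0)&(W[...,2]>.08)&(d>0);print(hi.sum())
n,l,st,ce=cv2.connectedComponentsWithStats(hi.astype(np.uint8))
for i in range(1,n):
    q=W[l==i];print(st[i,4],ce[i],q.mean(0),q[:,2].max())
E
```

```text
1371.0
[0.04313878 0.0447898  0.04601378 0.04712612 0.04874451]
top-tier rect ((0.5086531639099121, -0.005247831344604492), (0.24012522399425507, 0.05955883115530014), 67.42898559570312)
((0.5086531639099121, -0.005247831344604492), (0.24012522399425507, 0.05955883115530014), 67.42898559570312)
can [0.44187122 0.07020456 0.038     ] [0.44177272 0.06993491 0.03957123]
tin [ 0.5550294  -0.10452623  0.052     ] [ 0.5549451  -0.10452006  0.05245507]
w0 [ 0.58824797 -0.02666329  0.04      ] [ 0.58834552 -0.02663233  0.03955275]
w1 [0.60474028 0.04050235 0.032     ] [0.60473215 0.0404975  0.03203479]
391
69 [191.         214.39130435] [0.53990087 0.06936382 0.09070586] 0.10248293903020367
70 [205.1        221.24285714] [0.52566091 0.03650627 0.0904015 ] 0.10409792890355274
65 [220.49230769 228.36923077] [0.51093025 0.00089149 0.09084559] 0.10684251824406321
42 [237.54761905 236.30952381] [ 0.49456747 -0.03820987  0.09223208] 0.10620999952711252
72 [246.         240.76388889] [ 0.48597238 -0.0572946   0.08775119] 0.0977780250647371
73 [262.20547945 247.94520548] [ 0.47146111 -0.09395369  0.08875376] 0.0993279613140644
```

View pics/crop.png

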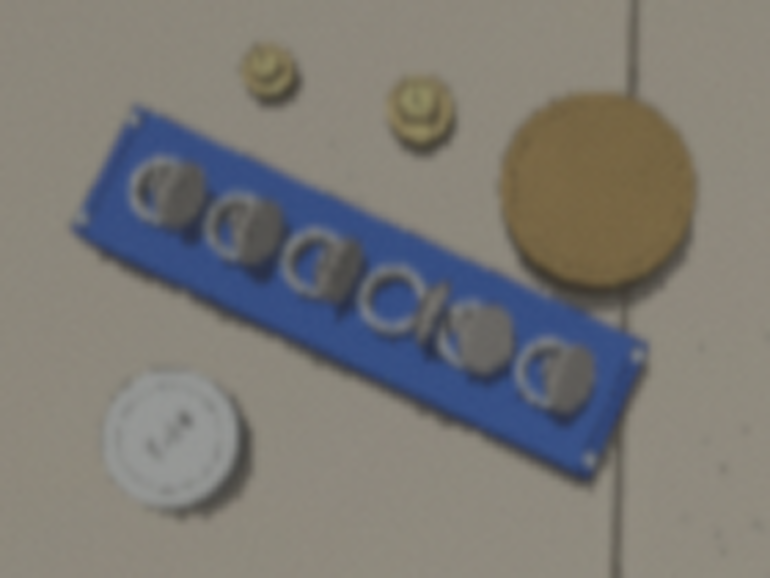

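The crop confirms it: each lid stands at the lower-right of its vial, so rack +x points up-left at about 67.4°. The rack centre is (0.509,-0.005), and row_first is about (0.474,-0.088). Moving to the start now with the fingers shut.

```bash
python3 -m creep '[{"travel":[216,-249,0],"dr":[0,0,-6.7]},{"travel":[216,-249,0],"dr":[0,0,-6.7]},{"travel":[216,-249,0],"dr":[0,0,-6.7]},{"travel":[216,-249,0],"dr":[0,0,-6.7]},{"travel":[216,-249,0],"dr":[0,0,-6.7]},{"travel":[216,-249,0],"dr":[0,0,-6.7]},{"travel":[216,-249,0],"dr":[0,0,-6.7]},{"travel":[216,-249,0],"dr":[0,0,-6.7]},{"travel":[216,-249,0],"dr":[0,0,-6.7]}]' 0
python3 -m creep '[{"travel":[49,-548,0],"dr":[0,0,0]},{"travel":[49,-548,0],"dr":[0,0,0]},{"travel":[49,-548,0],"dr":[0,0,0]},{"travel":[49,-548,0],"dr":[0,0,0]},{"travel":[49,-548,0],"dr":[0,0,0]},{"travel":[49,-548,0],"dr":[0,0,0]},{"travel":[49,-548,0],"dr":[0,0,0]},{"travel":[49,-548,0],"dr":[0,0,0]},{"travel":[49,-548,0],"dr":[0,0,0]},{"travel":[49,-548,0],"dr":[0,0,0]}]'
python3 -m creep '[{"travel":[0,0,0],"dr":[0,0,0]},{"travel":[0,0,0],"dr":[0,0,0]}]'
```

```text
t: 1.0
ee_pos: [0.4008, 0.3996, 0.2311]
tcp_rot: [0.981, -0.196, -0.0, 0.0]
wrist_force: [-0.7, 0.4, -0.5]
width: 0.005
grasp_force: 0.0
t: 2.0
ee_pos: [0.4452, -0.0986, 0.2316]
tcp_rot: [0.981, -0.195, 0.0, -0.0]
wrist_force: [1.7, 0.4, -0.2]
width: 0.003
grasp_force: 0.0
t: 2.2
ee_pos: [0.445, -0.0982, 0.231]
tcp_rot: [0.98, -0.197, -0.0, 0.0]
wrist_force: [0.4, 0.4, -0.3]
width: 0.004
grasp_force: 0.0
```

```bash
cat >> h.py <<'E'
from scipy.spatial.transform import Rotation as R
def wrist(name):
    s=observe();c=camera_info('wrist');p,d=capture('wrist');cv2.imwrite(f'pics/{name}.png',p)
    T=np.eye(4);T[:3,:3]=R.from_quat(s['tcp_rot']).as_matrix();T[:3,3]=s['ee_pos'];T=T@c['T_tool_cam']
    return p,d,c['intrinsics'],T
E
python3 - <<'E'
from h import *
p,d,K,T=wrist('w1');W=cloud(d,K,T);m=bluemask(p)
t=(m>0)&(d>0)&(abs(W[...,2]-.046)<.01)
print(np.median(W[t][:,2]),cv2.minAreaRect(W[t][:,:2].astype(np.float32)),observe()['ee_pos'])
E
```

```text
0.04649144843078784 ((0.5108350515365601, -0.0054755136370658875), (0.24452488124370575, 0.061809368431568146), 67.28205871582031) [ 0.44509531 -0.09729085  0.23105128]
```

View pics/w1.png

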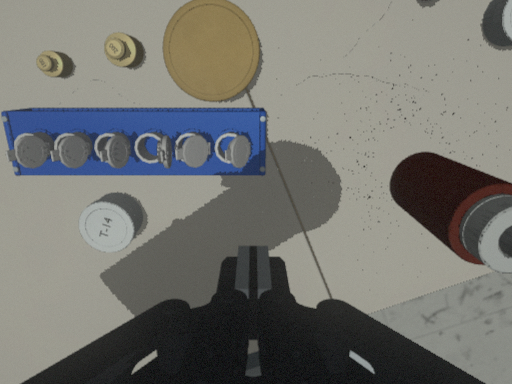

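Wrist view: the rack spans x 5–265 px at rows 108–175, with all lids upright. The bottle at (450,200) is well off the rack end. The refined centre is (0.5105,-0.0053) at 67.3°. I'll start behind lid 1 at z = 90 mm.

```bash
python3 -m creep '[{"travel":[8,-44,0],"dr":[0,0,0]},{"travel":[8,-44,-45],"dr":[0,0,0]},{"travel":[8,-44,-90],"dr":[0,0,0]},{"travel":[8,-44,-120],"dr":[0,0,0]},{"travel":[8,-44,-141],"dr":[0,0,0]},{"travel":[8,-44,-141],"dr":[0,0,0]},{"travel":[8,-44,-141],"dr":[0,0,0]}]'
python3 -m creep '[{"travel":[3.9,9.2,0],"dr":[0,0,0]},{"travel":[7.7,18.5,0],"dr":[0,0,0]},{"travel":[11.6,27.7,0],"dr":[0,0,0]},{"travel":[15.4,36.9,0],"dr":[0,0,0]},{"travel":[19.3,46.1,0],"dr":[0,0,0]},{"travel":[23.2,55.4,0],"dr":[0,0,0]},{"travel":[27,64.6,0],"dr":[0,0,0]},{"travel":[30.9,73.8,0],"dr":[0,0,0]},{"travel":[34.7,83,0],"dr":[0,0,0]},{"travel":[38.6,92.3,0],"dr":[0,0,0]}]'
```

```text
t: 2.95
ee_pos: [0.4537, -0.1403, 0.0908]
tcp_rot: [0.981, -0.194, -0.0, 0.0]
wrist_force: [0.0, -0.1, 0.1]
width: 0.001
grasp_force: 0.0
t: 3.95
ee_pos: [0.4919, -0.0487, 0.0903]
tcp_rot: [0.981, -0.196, -0.0, 0.0]
wrist_force: [-0.4, -0.4, 0.9]
width: 0.001
grasp_force: 0.2
```

```bash
python3 -m creep '[{"travel":[3.9,9.2,0],"dr":[0,0,0]},{"travel":[7.7,18.5,0],"dr":[0,0,0]},{"travel":[11.6,27.7,0],"dr":[0,0,0]},{"travel":[15.4,36.9,0],"dr":[0,0,0]},{"travel":[19.3,46.1,0],"dr":[0,0,0]},{"travel":[23.2,55.4,0],"dr":[0,0,0]},{"travel":[27,64.6,0],"dr":[0,0,0]},{"travel":[30.9,73.8,0],"dr":[0,0,0]},{"travel":[34.7,83,0],"dr":[0,0,0]},{"travel":[38.6,92.3,0],"dr":[0,0,0]}]'
python3 -m creep '[{"travel":[3.9,9.2,0],"dr":[0,0,0]},{"travel":[7.7,18.5,0],"dr":[0,0,0]},{"travel":[11.6,27.7,0],"dr":[0,0,0]},{"travel":[15.4,36.9,0],"dr":[0,0,0]},{"travel":[19.3,46.1,0],"dr":[0,0,0]},{"travel":[23.2,55.4,0],"dr":[0,0,0]},{"travel":[27,64.6,0],"dr":[0,0,0]},{"travel":[27,64.6,50],"dr":[0,0,0]},{"travel":[27,64.6,100],"dr":[0,0,0]},{"travel":[27,64.6,100],"dr":[0,0,0]}]'
python3 - <<'E'
from h import *
p,d=capture('top');c=camera_info('top');W=cloud(d,c['intrinsics'],c['cam_to_world'])
m=bluemask(p);t=(m>0)&(d>0)&(abs(W[...,2]-.046)<.01)
cv2.imwrite('pics/t2.png',cv2.resize(p[180:285,160:300],None,fx=5.5,fy=5.5,interpolation=cv2.INTER_CUBIC))
u=np.array([.386,.9225]);rel=W[...,:2]-[.5105,-.0053];S=rel@u;L=rel@[-.9225,.386]
for s in np.arange(-.09,.1,.036):
    q=(abs(S-s)<.018)&(abs(L)<.016)&(d>0)&(W[...,2]<.13);print(round(s,3),np.percentile(W[q][:,2],[50,90,98]) if q.any() else None)
E
```

```text
t: 4.95
ee_pos: [0.5305, 0.0436, 0.0903]
tcp_rot: [0.981, -0.196, -0.0, 0.0]
wrist_force: [0.3, 0.5, 0.1]
width: 0.003
grasp_force: 0.0
t: 5.95
ee_pos: [0.5612, 0.1092, 0.1977]
tcp_rot: [0.981, -0.195, 0.005, -0.003]
wrist_force: [0.4, 0.2, -0.6]
width: -0.004
grasp_force: 0.0
-0.09 [0.07511016 0.08557481 0.08922499]
-0.054 [0.07516351 0.08585238 0.0894553 ]
-0.018 [0.07479117 0.08608456 0.0895111 ]
0.018 [0.07512138 0.08556724 0.089093  ]
0.054 [0.0759094  0.08572297 0.08905148]
0.09 [0.07632822 0.08588989 0.0887157 ]
```

View pics/t2.png

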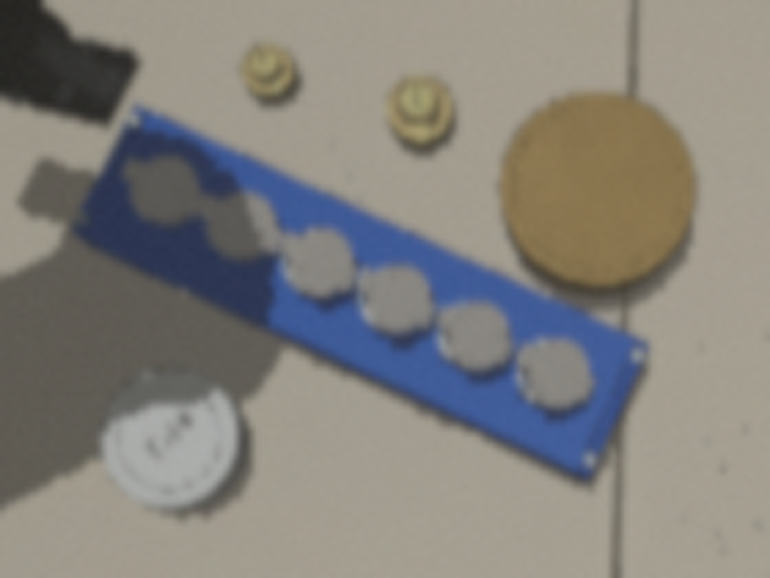

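All six lids are folded to about 0.5 rad (front edges near 89 mm), with the rack and its neighbours unmoved. I'll go back over the top for a lower sweep at z ≈ 76.5 mm.

```bash
python3 -m creep '[{"travel":[-104.6,-251,0],"dr":[0,0,0]},{"travel":[-104.6,-251,0],"dr":[0,0,0]},{"travel":[-104.6,-251,0],"dr":[0,0,0]},{"travel":[-104.6,-251,0],"dr":[0,0,0]},{"travel":[-104.6,-251,0],"dr":[0,0,0]},{"travel":[-104.6,-251,0],"dr":[0,0,0]},{"travel":[-104.6,-251,-45],"dr":[0,0,0]},{"travel":[-104.6,-251,-90],"dr":[0,0,0]},{"travel":[-104.6,-251,-113.5],"dr":[0,0,0]},{"travel":[-104.6,-251,-113.5],"dr":[0,0,0]}]'
python3 -m creep '[{"travel":[3.9,9.2,0],"dr":[0,0,0]},{"travel":[7.7,18.5,0],"dr":[0,0,0]},{"travel":[11.6,27.7,0],"dr":[0,0,0]},{"travel":[15.4,36.9,0],"dr":[0,0,0]},{"travel":[19.3,46.1,0],"dr":[0,0,0]},{"travel":[23.2,55.4,0],"dr":[0,0,0]},{"travel":[27,64.6,0],"dr":[0,0,0]},{"travel":[30.9,73.8,0],"dr":[0,0,0]},{"travel":[34.7,83,0],"dr":[0,0,0]},{"travel":[38.6,92.3,0],"dr":[0,0,0]}]'
```

```text
t: 7.0
ee_pos: [0.4496, -0.1436, 0.0733]
tcp_rot: [0.981, -0.196, -0.004, 0.001]
wrist_force: [-0.3, -0.6, 0.1]
width: 0.0
grasp_force: 0.0
t: 8.0
ee_pos: [0.4915, -0.0505, 0.0767]
tcp_rot: [0.981, -0.196, -0.0, 0.0]
wrist_force: [0.5, -0.7, -0.7]
width: -0.006
grasp_force: 0.1
```

```bash
python3 -m creep '[{"travel":[3.9,9.2,0],"dr":[0,0,0]},{"travel":[7.7,18.5,0],"dr":[0,0,0]},{"travel":[11.6,27.7,0],"dr":[0,0,0]},{"travel":[15.4,36.9,0],"dr":[0,0,0]},{"travel":[19.3,46.1,0],"dr":[0,0,0]},{"travel":[23.2,55.4,0],"dr":[0,0,0]},{"travel":[27,64.6,0],"dr":[0,0,0]},{"travel":[30.9,73.8,0],"dr":[0,0,0]},{"travel":[34.7,83,0],"dr":[0,0,0]},{"travel":[38.6,92.3,0],"dr":[0,0,0]}]'
python3 -m creep '[{"travel":[3.9,9.2,0],"dr":[0,0,0]},{"travel":[7.7,18.5,0],"dr":[0,0,0]},{"travel":[11.6,27.7,0],"dr":[0,0,0]},{"travel":[15.4,36.9,0],"dr":[0,0,0]},{"travel":[19.3,46.1,0],"dr":[0,0,0]},{"travel":[23.2,55.4,0],"dr":[0,0,0]},{"travel":[27,64.6,0],"dr":[0,0,0]},{"travel":[27,64.6,50],"dr":[0,0,0]},{"travel":[27,64.6,50],"dr":[0,0,0]}]'
python3 -m creep '[{"travel":[-84,-201,0],"dr":[0,0,0]},{"travel":[-84,-201,0],"dr":[0,0,0]},{"travel":[-84,-201,0],"dr":[0,0,0]},{"travel":[-84,-201,0],"dr":[0,0,0]},{"travel":[-84,-201,0],"dr":[0,0,0]},{"travel":[-84,-201,-30],"dr":[0,0,0]},{"travel":[-84,-201,-42],"dr":[0,0,0]},{"travel":[-84,-201,-50],"dr":[0,0,0]},{"travel":[-84,-201,-50],"dr":[0,0,0]},{"travel":[-84,-201,-50],"dr":[0,0,0]}]'
```

```text
t: 9.0
ee_pos: [0.53, 0.0418, 0.0768]
tcp_rot: [0.981, -0.196, -0.0, 0.0]
wrist_force: [-0.5, 0.1, -0.7]
width: -0.005
grasp_force: 0.1
t: 9.9
ee_pos: [0.5604, 0.1075, 0.1321]
tcp_rot: [0.981, -0.195, 0.004, -0.002]
wrist_force: [0.0, -0.0, 1.3]
width: 0.003
grasp_force: 0.0
t: 10.9
ee_pos: [0.4734, -0.095, 0.0772]
tcp_rot: [0.981, -0.195, 0.0, -0.0]
wrist_force: [-0.1, 0.8, 0.9]
width: 0.001
grasp_force: 0.0
```

Now over lid 1. I'll lower onto it slowly, watching the force.

```bash
python3 -m creep '[{"travel":[0,0,-1],"dr":[0,0,0]},{"travel":[0,0,-2],"dr":[0,0,0]},{"travel":[0,0,-3],"dr":[0,0,0]},{"travel":[0,0,-4],"dr":[0,0,0]},{"travel":[0,0,-4.5],"dr":[0,0,0]},{"travel":[0,0,-4.5],"dr":[0,0,0]}]'
python3 -m creep '[{"travel":[0,0,-0.5],"dr":[0,0,0]},{"travel":[0,0,-0.5],"dr":[0,0,0]}]'
python3 -m creep '[{"travel":[0,0,-0.5],"dr":[0,0,0]},{"travel":[0,0,-0.5],"dr":[0,0,0]}]'
```

```text
t: 11.5
ee_pos: [0.4728, -0.0953, 0.0723]
tcp_rot: [0.981, -0.196, -0.0, 0.0]
wrist_force: [0.5, -0.3, 0.6]
width: -0.001
grasp_force: 0.0
t: 11.7
ee_pos: [0.4728, -0.0953, 0.0718]
tcp_rot: [0.981, -0.196, -0.0, 0.0]
wrist_force: [-0.1, 1.0, 0.5]
width: -0.0
grasp_force: 0.0
t: 11.9
ee_pos: [0.4728, -0.0953, 0.0712]
tcp_rot: [0.981, -0.196, -0.0, 0.0]
wrist_force: [0.1, 0.0, 0.1]
width: 0.003
grasp_force: 0.0
```

```bash
python3 -m creep '[{"travel":[0,0,-0.4],"dr":[0,0,0]},{"travel":[0,0,-0.4],"dr":[0,0,0]}]'
python3 -m creep '[{"travel":[0,0,-0.4],"dr":[0,0,0]},{"travel":[0,0,-0.4],"dr":[0,0,0]}]'
```

```text
t: 12.1
ee_pos: [0.4728, -0.0953, 0.0711]
tcp_rot: [0.981, -0.196, 0.0, 0.0]
wrist_force: [-0.6, -0.1, 2.7]
width: -0.003
grasp_force: 1.5
t: 12.3
ee_pos: [0.4729, -0.0954, 0.071]
tcp_rot: [0.981, -0.195, 0.0, 0.0]
wrist_force: [-2.2, 1.0, 8.1]
width: -0.004
grasp_force: 3.8
```

Contact with lid 1 at z = 71.0 mm, about 8 N. Easing off 0.2 mm and running along the row.

```bash
python3 -m creep '[{"travel":[0,0,0.2],"dr":[0,0,0]},{"travel":[3.9,9.2,0.2],"dr":[0,0,0]},{"travel":[7.7,18.5,0.2],"dr":[0,0,0]},{"travel":[11.6,27.7,0.2],"dr":[0,0,0]},{"travel":[13.9,33.2,0.2],"dr":[0,0,0]}]'
```

```text
t: 12.8
ee_pos: [0.487, -0.0618, 0.071]
tcp_rot: [0.981, -0.195, -0.0, 0.0]
wrist_force: [-1.6, -5.0, 7.5]
width: 0.005
grasp_force: 3.7
```

```bash
python3 -m creep '[{"travel":[3.9,9.2,0.2],"dr":[0,0,0]},{"travel":[7.7,18.5,0.2],"dr":[0,0,0]},{"travel":[11.6,27.7,0.2],"dr":[0,0,0]},{"travel":[15.4,36.9,0.2],"dr":[0,0,0]},{"travel":[19.3,46.1,0.2],"dr":[0,0,0]},{"travel":[23.2,55.4,0.2],"dr":[0,0,0]}]'
```

```text
t: 13.4
ee_pos: [0.51, -0.0061, 0.0709]
tcp_rot: [0.981, -0.195, -0.0, 0.0]
wrist_force: [-2.3, -4.3, 6.1]
width: -0.003
grasp_force: 3.0
```

```bash
python3 -m creep '[{"travel":[3.9,9.2,0],"dr":[0,0,0]},{"travel":[7.7,18.5,0],"dr":[0,0,0]},{"travel":[11.6,27.7,0],"dr":[0,0,0]},{"travel":[15.4,36.9,0],"dr":[0,0,0]},{"travel":[19.3,46.1,0],"dr":[0,0,0]},{"travel":[23.2,55.4,0],"dr":[0,0,0]},{"travel":[27,64.6,0],"dr":[0,0,0]},{"travel":[30.9,73.8,0],"dr":[0,0,0]}]'
```

```text
t: 14.2
ee_pos: [0.5407, 0.0675, 0.071]
tcp_rot: [0.981, -0.195, -0.0, 0.0]
wrist_force: [-1.5, -5.3, 7.8]
width: 0.001
grasp_force: 3.9
```

```bash
python3 -m creep '[{"travel":[3.9,9.2,0],"dr":[0,0,0]},{"travel":[7.7,18.5,0],"dr":[0,0,0]},{"travel":[9.7,23.1,0],"dr":[0,0,0]}]'
python3 -m creep '[{"travel":[0,0,10],"dr":[0,0,0]},{"travel":[0,0,50],"dr":[0,0,0]},{"travel":[20,50,90],"dr":[0,0,0]},{"travel":[40,100,120],"dr":[0,0,0]},{"travel":[40,130,120],"dr":[0,0,0]},{"travel":[40,130,120],"dr":[0,0,0]},{"travel":[40,130,120],"dr":[0,0,0]}]'
python3 - <<'E'
from h import *
p,d=capture('top');c=camera_info('top');W=cloud(d,c['intrinsics'],c['cam_to_world'])
cv2.imwrite('pics/t3.png',cv2.resize(p[180:285,160:300],None,fx=5.5,fy=5.5,interpolation=cv2.INTER_CUBIC))
m=bluemask(p);m[:190]=0;m[275:]=0;m[:,:165]=0;m[:,290:]=0
t=(m>0)&(d>0)&(abs(W[...,2]-.046)<.01);print(cv2.minAreaRect(W[t][:,:2].astype(np.float32)))
u=np.array([.386,.9225]);rel=W[...,:2]-[.5105,-.0053];S=rel@u;L=rel@[-.9225,.386]
for s in np.arange(-.09,.1,.036):
    r=(abs(L)<.008)&(d>0)&(W[...,2]<.13);a=r&(abs(S-s+.007)<.005);b=r&(abs(S-s-.009)<.005)
    print(round(s,3),np.median(W[a][:,2]),np.median(W[b][:,2]))
E
```

```text
t: 14.5
ee_pos: [0.5507, 0.091, 0.0709]
tcp_rot: [0.981, -0.195, -0.0, 0.0]
wrist_force: [-2.0, -4.3, 5.7]
width: 0.004
grasp_force: 3.2
t: 15.2
ee_pos: [0.5904, 0.2221, 0.1911]
tcp_rot: [0.981, -0.195, 0.0, -0.0]
wrist_force: [0.4, -0.5, -0.7]
width: 0.001
grasp_force: 0.0
((0.5083661079406738, -0.0047869011759757996), (0.24073143303394318, 0.059158649295568466), 67.57768249511719)
-0.09 0.07085134387269343 0.07085265294877197
-0.054 0.07077137938155587 0.0702985681529541
-0.018 0.07158719059903051 0.07108984063811763
0.018 0.07079988677163329 0.0707171508977752
0.054 0.07080044982651568 0.07072311487090044
0.09 0.07090808586361996 0.07026211866939547
```

View pics/t3.png

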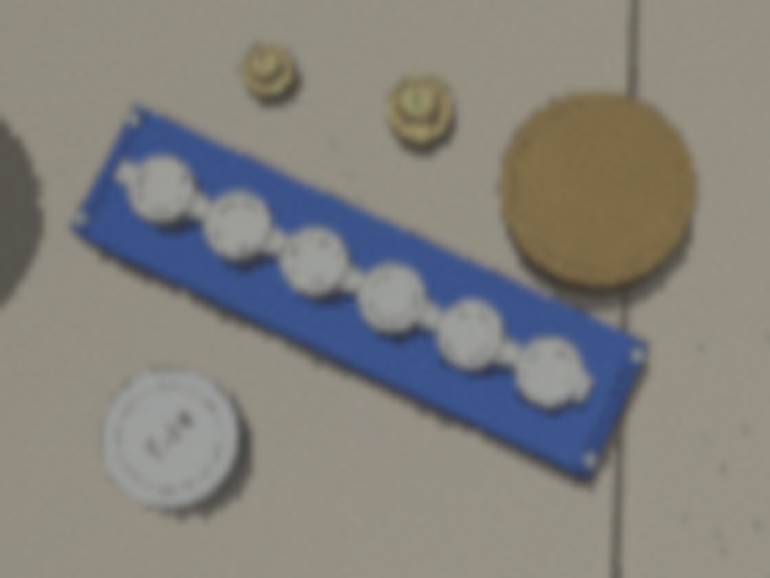

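All six lids lie flat at 71 mm, level from hinge to front. The rack and its neighbours haven't moved, and the hand is clear.

```bash
python3 -c "
from cell import *
print(close_job())"
```

```text
the job is handed in; nothing more can be done
None
```

All six lids are pressed fully shut at the 71 mm level, the rack and the things near it are unmoved in the last overhead view, the hand is clear, and the job was handed in at about 15 s; no verdict came back.

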